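# Move the charged battery pack from the charger to the counting scale

## Robot

A 6-joint arm with a two-finger parallel gripper is mounted at the origin on the work surface. World frame = base frame: x ahead of the robot, y to its left, z up, the work surface at z = 0. Lengths are in m, angles in rad, forces in N, time in s.
With the tool pointing down it reaches from about 0.375 to 0.9 m from the base axis. Payload 3.1 kg.
Tool frame: the origin (TCP) lies between the finger pads; the fingertips stand 14 mm ahead of it and the grasp point (between the pads) lies 5 mm behind it (robot.finger_overhang is the distance from the TCP to the fingertips, in m); z points along the fingers, y is the line along which they close (so a half turn about z gives the same grasp; the last joint's range is limited). The gripper opens to 87 mm and grips with 3 to 60 N. Pads are 19 mm wide; open, the fingers measure 117 mm over their backs; the gripper's body (75 mm by 190 mm) begins 51 mm behind the grasp point.
Start: joints at [0.955, 0.527, 1.433, -0, 1.181, -0.178], TCP at [0.265, 0.566, 0.212] pointing down, gripper open.
Joint ranges: [-3.08, 3.08], [-0.75, 2.2], [0.22, 2.44], [-1.43, 4.57], [0, 2.65], [-2.85, 2.85]. Speed limits (rad/s): [2.79, 2.79, 3.14, 3.14, 3.14, 3.14].

## Interface

Orientations are given as a unit quaternion [x, y, z, w].
In Python, from rig import monitor, cams, workorder, robot gives the robot as it stands.
- The arm moves only by the tool send_rows, never from a script. Its argument "moves" is one flat list of numbers, 7 for each row, row after row: the opening, from 0 (shut) to 1 (fully open), then the shift along the world's x, y, z in cm, then the turn, a rotation vector about the world's x, y, z in rad. A call has 1 to 5 rows; each row is the pose to reach, as a shift and turn from the pose commanded when the call began; what a row does not reach only later rows make up. A row lasts 1/12 s, in which the tool goes at most 41.7 mm and 7.16 degrees, less where a joint would pass 70% of its speed; a pose out of reach is approached as far as the arm can. A call with a gripper value outside its range is refused whole. The fingers move at their own pace and stop on an object; "grip_force" is the grip in N (left out, the last holds). Time passes only in rows, so rows that repeat a pose let the fingers close. It gives the time, the measured TCP pose, the force, the opening and the grip force at its end, in the units of the state.
- monitor.get_obs(): the state, without advancing time (a new reading comes with each control period).
- cams.camera(name): name is "scene" or "top" or "wrist"; returns a dict with "pixels" (480x640x3 uint8, blue, green, red), "range_z" (480x640 float32, m along the optical axis (not along the pixel's ray), 0 where there is no reading), "fovy" (degrees; the focal length in pixels is half the picture's height over the tangent of half this angle, whatever the lens; pixels are square), "cx", "cy" (the principal point, pixels), "rvec" (rotation vector, rad) and "tvec" (3), from world to camera coordinates, as OpenCV has them; the wrist camera has in their place "hand_eye" (4x4, takes a point from camera to tool coordinates, whose origin is the TCP and whose axes are the flange's). Camera axes: x right, y down, z forward; pixel columns grow to the right and rows downward; lengths in m; the calibration is good to about 2 mm. A picture is of the moment at which its call begins: read the wrist's pose just before it.
- workorder.hand_in(): hands the job in; it is judged then, once.
The state is a dict: "time": time; "q": joint angles; "joint_velocities": joint speeds; "joint_torque": joint torques, N m; "position": TCP position; "tool_rot": TCP orientation; "ft_force": force on the tool from outside, world axes, zero at the start; "moment": the same for the moment, N m; "grip_width": finger opening in m; "grip_force": force on a finger pad.
Only numpy, scipy, OpenCV 4.12 (cv2) and the standard library are available. Lean on these libraries where they do the work, as an engineer would, in place of code of your own. Each camera call takes 0.05 s, during which the arm holds its last target. There are 200 camera calls.

## Task

The battery pack latched on the charger is charged and belongs on the counting scale. Press the charger's catch paddle so that the pack springs loose, slide it out, then slide it along the scale's rail, same end first, until the spring catch clicks and holds it fully home, and let go. Be gentle: do not force the pack, the rails or the catch, and leave the other things on the bench where they are.

Things in the scene. Friction and masses are not known exactly. Their poses are not given: they have to be found in the camera images.
- pack: battery pack, 0.3-0.45 kg: black base plate 90 (own x) x 64 (y) x 8 mm, on it a grey body 90 x 44 x 44 mm; 52 mm high in all. Origin: centre of its underside. Own +x end goes first onto a rail. The plate is a 10 mm runner each side of the body; low friction. Under it, an 18 mm foot at the +x end, then a pocket for the catch tooth. At the start it is latched home on the charger.
- charger: fixed battery charger: a rail, and behind it (from x = +95 mm) a black box 75 mm high. Origin at bench height under the centre of a pack latched home; +x along the rail to the stop, +y to the paddle side. Rail deck 35 mm above the bench, 80 mm wide, x = -127 to +80. The stop face (block 40 mm above the deck) is at x = +48 mm, 3 mm beyond the pack's front at home.
- charger_paddle (a point): middle of the top of the charger's catch paddle, a black ribbed pad 34 (along rail) x 26 mm beside the rail, 40 mm above the bench. Moves straight down up to 9 mm against a spring (3.5 to 7 N, and a few N of tooth friction while the pack is latched); springs back. It lets the pack go from about 5.5 mm down.
- charger_catch (a joint): travel of the charger's catch, m: 0 up, 0.009 fully pressed.
- scale: fixed parts-counting scale: the same rail as the charger's, same sizes, origin and axes, and behind it (from x = +95 mm) a white housing 62 mm high with a steel pan to 76 mm. One difference: stop, plunger and catch sit on a clamped adjuster, anywhere within 12 mm either way of the charger's places along x. This shift is not measured; it must be felt.
- scale_plunger (a joint): spring plunger in the scale's stop, m pressed: 0 fully out, about 0.015 when a pack is latched home, 0.018 when it is hard against the stop. If the pack is let go before the click, the plunger pushes it back out.
- scale_catch (a joint): travel of the scale's catch, m: 0 up (at rest, or clicked into the pack's pocket), about 0.005 while the pack's foot is riding over the tooth.
- charger_mouth (a point): on the charger's deck, mid-width, where the lips begin (charger x = -12 mm). Lips from here to x = +48 hold the runners down, tops 15.5 mm above the deck, 51 mm apart; side walls 67 mm apart; pack play 1.5 mm a side and above. From x = -52 to here guides 12 mm high flare 9 mm a side wider outward. Lift the pack off only when its centre is at x < -57 mm.
- charger_plunger (a joint): spring plunger in the charger's stop, m pressed: 0.015 with the pack latched (pushes it to -x with 11 N), 0 fully out (5.5 N). When the catch is pressed it throws the pack back to about x = -15 mm, still under the lips; then the catch may be let go.
- scale_mouth (a point): on the scale's deck, mid-width, where the lips begin (scale x = -12 mm); lips, walls and guides as at the charger's mouth. Set the pack down on the deck with its front short of here, then slide it +x. Over the last 30 mm it presses the tooth down, over the last 15 mm the plunger too, the push rising to some 10 to 16 N; then the tooth clicks up into its pocket.
- bearing: bystander, to be left alone: loose steel ball-bearing ring, 52 mm across, 15 mm high; origin at the centre of its underside
- screwdriver: bystander, to be left alone: loose screwdriver lying on the bench, its own x axis along it; origin under its middle
- tape: bystander, to be left alone: loose cardboard tape core standing on end, 90 mm across, 48 mm high; origin at the centre of its underside
- can: bystander, to be left alone: loose steel can with a paper band, 66 mm across, 110 mm high; origin at the centre of its underside
- carton: bystander, to be left alone: loose small carton, 110 x 85 x 60 mm high; origin at the centre of its underside
- flange: bystander, to be left alone: loose dark steel pipe flange, 80 mm across, 32 mm high with hub; origin at the centre of its underside
Not all that is in view belongs to the job. What is shaped like the pack but red is not meant.

How it is judged:
By the outcome, as a careful person would: the job done as asked, in the order asked, and still so for the second after the job is handed in, with the robot touching nothing.
It also fails if it takes over 56 s, if anything falls off the work surface, if the arm or the gripper's body presses on something with over 40 N, if the wrist force passes 120 N, or if a joint passes its speed limit or range.

## Working session

There is one attempt and no reset: what is moved stays moved. The work goes in short steps, Python scripts to look and compute and a tool call to move; the robot and the scene stay as the last step left them, time stands still between calls to the robot, and variables do not carry over. Pictures are saved under pics/ and viewed, at most 10 in all, crops included, and the job is handed in when it is done.

Besides the shell and the picture viewer there is one more tool, called after ">>>" by a JSON object that holds its "fn" and its "kwargs", one argument or row to a line. send_rows: Moves the arm, as the interface text tells. Its arguments: {"type":"object","properties":{"moves":{"type":"array","items":{"type":"number"}},"grip_force":{"type":"number"}},"required":["moves"]}

```bash
ls; mkdir -p pics
cat > h.py <<'E'
import numpy as np,cv2
from rig import monitor,cams,workorder,robot
from scipy.spatial.transform import Rotation as R
def shot(n,save=None):
    o=monitor.get_obs(); c=cams.camera(n); im=c["pixels"]
    if save: cv2.imwrite("pics/"+save,im)
    f=240/np.tan(np.radians(c["fovy"])/2); v,u=np.mgrid[:480,:640]; z=c["range_z"]
    P=np.stack([(u-c["cx"])/f*z,(v-c["cy"])/f*z,z],-1)
    if "rvec" in c:
        M=cv2.Rodrigues(np.array(c["rvec"],float))[0]; W=(P-np.array(c["tvec"]).ravel())@M
    else:
        H=np.array(c["hand_eye"]); T=R.from_quat(o["tool_rot"]).as_matrix()
        W=(P@H[:3,:3].T+H[:3,3])@T.T+np.array(o["position"])
    W[z==0]=np.nan
    return im,W,c
E
python3 - <<'E'
from h import *
o=monitor.get_obs(); print(o)
for n in("top","scene"):
    im,W,c=shot(n,n+".png"); np.save(n+".npy",W); print(n,c["fovy"],c["tvec"])
E
```

```text
pics
{'time': 0.0, 'q': array([ 9.54472063e-01,  5.28452604e-01,  1.43389037e+00, -3.26439263e-05,
        1.18138985e+00, -1.78428257e-01]), 'joint_velocities': array([ 0.00039425, -0.00084336,  0.00013549,  0.00158196, -0.00083047,
        0.0004405 ]), 'joint_torque': array([ 6.26167894e-04, -4.40042889e+01, -1.76592278e+01,  6.34091184e-02,
        5.80260472e-02, -1.54708255e-04]), 'position': array([0.26452372, 0.56543547, 0.21108378]), 'tool_rot': array([ 2.17196673e-01,  9.76127277e-01, -9.92544956e-04, -4.00206144e-04]), 'ft_force': array([ 0.32644323, -0.80309429,  0.15216025]), 'moment': array([ 0.01471455,  0.00966947, -0.02126681]), 'grip_force': 0.0, 'grip_width': 0.08694501497051661}
top 49.47967758178782 [0.01058866 0.53168442 1.05493612]
scene 52.941102379441475 [-0.32166843 -0.21552996  1.54732682]
```

View pics/top.png

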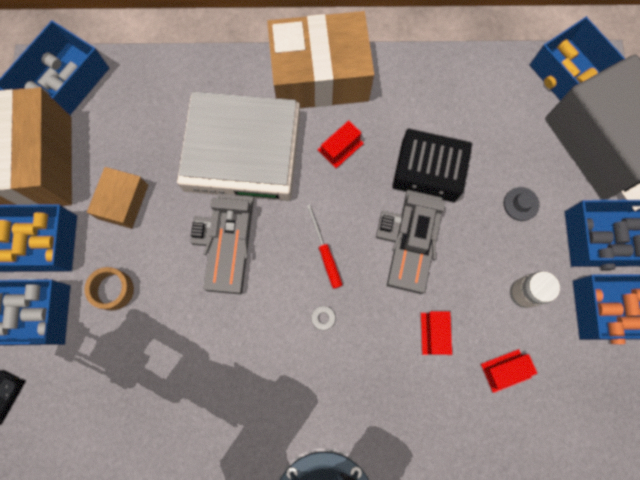

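View pics/scene.png

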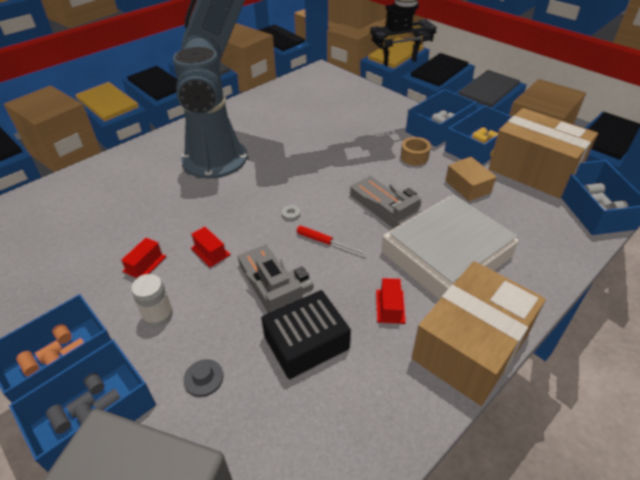

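The top view shows the charger rail at about (415,240), with the black box behind it at (433,165). Its paddle is at (388,224), and the grey pack with a dark top is at (422,228). The scale rail is at (230,245), with its paddle at (200,231). The pack-shaped objects at (341,145), (436,333) and (509,370) are red, so they are decoys. The one meant is the grey one on the charger. I'll confirm that in a crop and measure.

Run:
```python
from h import *
W=np.load("top.npy"); im=cv2.imread("pics/top.png")
cv2.imwrite("pics/crop1.png",np.hstack([cv2.resize(im[185:300,365:460],None,fx=4,fy=4,interpolation=cv2.INTER_CUBIC),cv2.resize(im[185:300,180:275],None,fx=4,fy=4,interpolation=cv2.INTER_CUBIC)]))
def box(r,z0,z1,name):
    a=W[r[0]:r[1],r[2]:r[3]].reshape(-1,3); m=(a[:,2]>z0)&(a[:,2]<z1); p=a[m]
    q=cv2.minAreaRect((p[:,:2]*1000).astype(np.float32)); print(name,len(p),q,np.median(p[:,2]),p[:,:2].mean(0))
box((185,300,385,450),.025,.045,"ch deck")
box((200,260,400,450),.08,.095,"ch pack top")
box((205,242,375,399),.033,.048,"ch paddle")
box((130,205,390,475),.068,.085,"ch box")
box((200,300,203,260),.025,.045,"sc deck")
box((210,250,185,211),.033,.048,"sc paddle")
box((90,205,175,302),.068,.085,"sc pan")
```

```text
ch deck 2043 ((548.8214721679688, -193.40184020996094), (128.16770935058594, 228.9393310546875), 73.0726547241211) 0.03629870976783571 [ 0.5078423  -0.19060172]
ch pack top 894 ((566.6737670898438, -214.57525634765625), (50.36641311645508, 110.82294464111328), 73.60028839111328) 0.08765317693190447 [ 0.5569341  -0.20996574]
ch paddle 192 ((568.2489624023438, -147.0294647216797), (65.75890350341797, 34.50958251953125), 14.305331230163574) 0.04093170222541957 [ 0.57837378 -0.14466177]
ch box 3938 ((688.9407348632812, -243.2067413330078), (150.0174560546875, 173.53671264648438), 76.33338165283203) 0.07596292616715963 [ 0.70247685 -0.24569604]
sc deck 2659 ((534.5904541015625, 211.90977478027344), (104.98038482666016, 207.49436950683594), 87.68663787841797) 0.035826885785168246 [0.51193066 0.20725517]
sc paddle 225 ((553.5552978515625, 263.9333190917969), (70.92748260498047, 37.542388916015625), 26.127466201782227) 0.040587090338597344 [0.56324377 0.26735574]
sc pan 9339 ((749.256103515625, 178.2058563232422), (246.38621520996094, 279.7469177246094), 84.38130950927734) 0.07693576275330734 [0.76391003 0.18053106]
```

View pics/crop1.png

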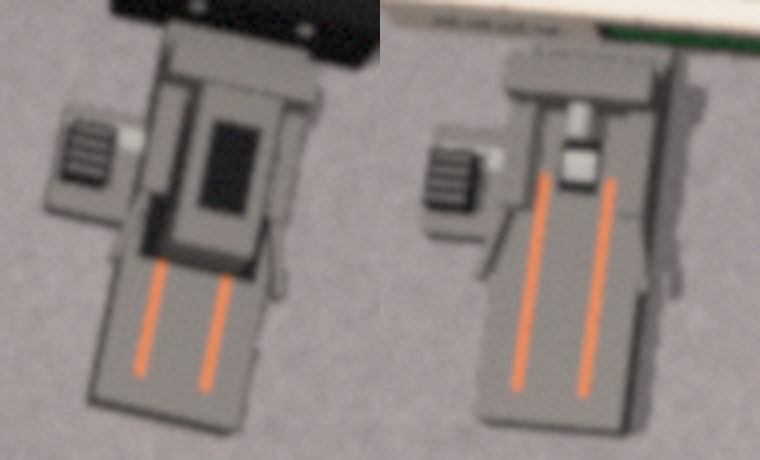

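The crop confirms it: on the left, the grey pack with a black label is latched under the charger's lips, with the ribbed paddle at about (88,152). On the right, the scale rail is empty, with its plunger and tooth at about (580,140). The orange stripes give the rail directions.

```bash
cat >> h.py <<'E'
def stripes(im,W,xr):
    "midline of the two orange stripes within y range xr"
    hsv=cv2.cvtColor(im,cv2.COLOR_BGR2HSV)
    m=((hsv[...,0]<18)&(hsv[...,1]>110)&(hsv[...,2]>120)&(abs(W[...,2]-.036)<.008)&(W[...,1]>xr[0])&(W[...,1]<xr[1])&(W[...,0]>.38)&(W[...,0]<.66)).astype(np.uint8)
    n,l,s,_=cv2.connectedComponentsWithStats(m); ids=1+np.argsort(-s[1:,4])[:2]; out=[]
    for i in ids:
        p=W[l==i][:,:2]; vx,vy,x,y=cv2.fitLine(p.astype(np.float32),cv2.DIST_HUBER,0,1e-4,1e-4).ravel()
        if vx<0: vx,vy=-vx,-vy
        t=(p-[x,y])@[vx,vy]; out.append((np.degrees(np.arctan2(vy,vx)),x,y,t.min(),t.max(),len(p)))
    return np.array(out)
E
python3 - <<'E'
from h import *
np.set_printoptions(precision=4,suppress=True)
W=np.load("top.npy"); im=cv2.imread("pics/top.png")
for r in((-.3,-.1),(.1,.3)): print(stripes(im,W,r))
g=cv2.cvtColor(im,cv2.COLOR_BGR2GRAY)
for r in((205,242,378,399),(215,242,188,210)):
    s=np.s_[r[0]:r[1],r[2]:r[3]]; m=(g[s]<75)&(abs(W[s][...,2]-.04)<.006); print(W[s][m].mean(0),m.sum())
s=np.s_[205:250,405:440]; m=(g[s]<60)&(abs(W[s][...,2]-.087)<.006); print("label",np.median(W[s][m],0),m.sum(), cv2.minAreaRect((W[s][m][:,:2]*1e3).astype(np.float32)))
im,Ww,c=shot("wrist"); print(c["hand_eye"],c["fovy"])
E
```

```text
[[-14.0701   0.4885  -0.1751  -0.033    0.0312  76.    ]
 [-13.6608   0.4719  -0.2082  -0.0243   0.0391  74.    ]]
[[ -5.6336   0.5074   0.1897  -0.0581   0.0595 137.    ]
 [ -5.5391   0.512    0.2255  -0.0583   0.0574 136.    ]]
[ 0.5737 -0.1419  0.0402] 63
[0.5623 0.2668 0.0394] 62
label [ 0.5572 -0.2108  0.0887] 217 ((557.8189086914062, -210.73609924316406), (22.10761833190918, 46.366310119628906), 77.49494934082031)
[[-0.0006 -0.959  -0.2834  0.0775]
 [ 1.     -0.0002 -0.0014 -0.0013]
 [ 0.0013 -0.2834  0.959  -0.1742]
 [ 0.      0.      0.      1.    ]] 66.83031785909309
```

The charger origin is about (0.558,-0.211) with yaw -13.9°. The scale origin is about (0.560,0.203) with yaw -5.6°. I'm moving above the paddle with the fingers turned along the rail.

>>> {"fn": "send_rows", "kwargs": {
  "moves": [1,1.55,-3.54,-0.3,0,0,-0.0687,1,3.1,-7.08,-0.6,0,0,-0.1374,1,4.65,-10.62,-0.9,0,0,-0.2061,1,6.2,-14.16,-1.2,0,0,-0.2748,1,7.75,-17.7,-1.5,0,0,-0.3435],
  "grip_force": 25
}}

```text
time: 0.57
position: [0.3425, 0.3874, 0.1967]
tool_rot: [0.382, 0.924, -0.0, -0.0]
ft_force: [1.4, -0.4, 0.0]
grip_width: 0.0869
grip_force: 0.0
```

>>> {"fn": "send_rows", "kwargs": {
  "moves": [1,1.55,-3.54,-0.3,0,0,-0.0687,1,3.1,-7.08,-0.6,0,0,-0.1374,1,4.65,-10.62,-0.9,0,0,-0.2061,1,6.2,-14.16,-1.2,0,0,-0.2748,1,7.75,-17.7,-1.5,0,0,-0.3435]
}}

```text
time: 0.98
position: [0.4202, 0.2103, 0.1819]
tool_rot: [0.535, 0.845, -0.0, 0.0]
ft_force: [0.4, 0.5, -0.8]
grip_width: 0.0868
grip_force: 0.0
```

>>> {"fn": "send_rows", "kwargs": {
  "moves": [1,1.55,-3.54,-0.3,0,0,-0.0687,1,3.1,-7.08,-0.6,0,0,-0.1374,1,4.65,-10.62,-0.9,0,0,-0.2061,1,6.2,-14.16,-1.2,0,0,-0.2748,1,7.75,-17.7,-1.5,0,0,-0.3435]
}}

```text
time: 1.4
position: [0.4977, 0.0331, 0.1668]
tool_rot: [0.671, 0.741, -0.0, -0.0]
ft_force: [0.1, 0.5, 0.7]
grip_width: 0.087
grip_force: 0.0
```

>>> {"fn": "send_rows", "kwargs": {
  "moves": [1,1.55,-3.54,-0.3,0,0,-0.0687,1,3.1,-7.08,-0.6,0,0,-0.1374,1,4.65,-10.62,-0.9,0,0,-0.2061,1,6.2,-14.16,-1.2,0,0,-0.2748,1,7.75,-17.7,-1.5,0,0,-0.3435]
}}

```text
time: 1.82
position: [0.5751, -0.1438, 0.1516]
tool_rot: [0.788, 0.615, -0.0, -0.0]
ft_force: [0.9, 0.7, -0.5]
grip_width: 0.0869
grip_force: 0.0
```

Run:
```python
from h import *
im,W,c=shot("wrist","w1.png"); np.save("w1.npy",W)
g=cv2.cvtColor(im,cv2.COLOR_BGR2GRAY)
D=W[...,:2]-[.5577,-.2107]; a=np.radians(-13.85); u=np.array([np.cos(a),np.sin(a)]); v=np.array([-u[1],u[0]])
X,Y=D@u,D@v
def s(m,n): 
    p=np.stack([X[m],Y[m],W[...,2][m]],1); print(n,m.sum(),np.round(np.percentile(p,[3,50,97],axis=0)*1e3,1).tolist())
s((abs(W[...,2]-.04)<.004)&(abs(X)<.04)&(abs(Y-.07)<.03)&(g<80),"paddle dark")
s((abs(W[...,2]-.087)<.004)&(abs(X)<.09)&(abs(Y)<.05),"pack top")
s((abs(W[...,2]-.0505)<.002)&(abs(X)<.09)&(abs(Y)<.05),"lips")
print(stripes(im,W,(-.3,-.1)))
```

```text
paddle dark 670 [[-9.7, 57.1, 37.1], [6.6, 71.0, 41.5], [22.6, 81.2, 42.8]]
pack top 2402 [[-41.3, -21.7, 84.0], [0.3, 15.2, 88.4], [41.8, 20.5, 89.7]]
lips 1193 [[-43.7, 19.9, 48.6], [12.2, 29.9, 51.5], [54.4, 42.0, 52.5]]
[[-1.42450666e+01  5.02183378e-01 -1.79685414e-01 -1.56144460e-02
   1.47009610e-02  1.62000000e+02]
 [-7.68507481e+00  4.60248560e-01 -1.69000804e-01 -3.41184474e-03
   4.58480476e-03  3.50000000e+01]]
```

View pics/w1.png

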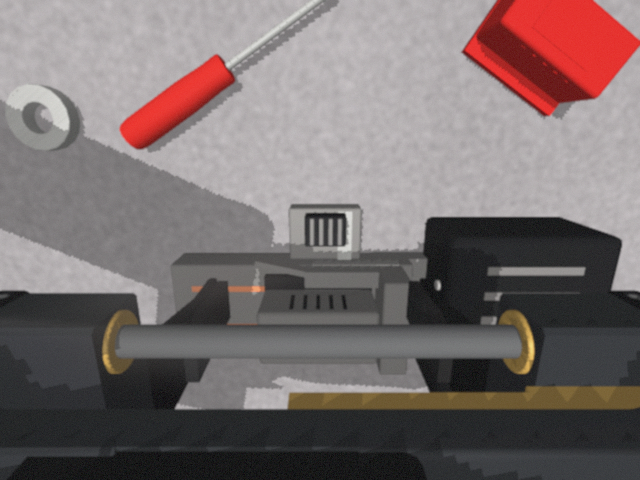

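The wrist view shows the paddle at (325,230), unobstructed, at about rail x=+6, y=+70 mm. Pack x is about 0. Next I close the fingers and descend to just above it.

>>> {"fn": "send_rows", "kwargs": {
  "moves": [0,0.4,0,-1,0,0,0,0,0.4,0,-2,0,0,0,0,0.4,0,-4,0,0,0,0,0.4,0,-6,0,0,0,0,0.4,0,-8.5,0,0,0]
}}

```text
time: 2.28
position: [0.5781, -0.1398, 0.0663]
tool_rot: [0.786, 0.618, -0.0, -0.0]
ft_force: [0.4, -0.8, 0.1]
grip_width: 0.0615
grip_force: 0.0
```

>>> {"fn": "send_rows", "kwargs": {
  "moves": [0,0,0,0,0,0,0,0,0,0,0,0,0,0,0,0,0,-0.4,0,0,0,0,0,0,-0.8,0,0,0,0,0,0,-1.2,0,0,0]
}}

```text
time: 2.7
position: [0.5798, -0.142, 0.0561]
tool_rot: [0.787, 0.617, 0.001, 0.001]
ft_force: [-0.2, 0.4, 0.2]
grip_width: 0.0286
grip_force: 0.0
```

>>> {"fn": "send_rows", "kwargs": {
  "moves": [0,0,0,0,0,0,0,0,0,0,0,0,0,0,0,0,0,0,0,0,0,0,0,0,0,0,0,0,0,0,0,-0.2,0,0,0]
}}

```text
time: 3.12
position: [0.5794, -0.1422, 0.0536]
tool_rot: [0.787, 0.617, 0.0, 0.001]
ft_force: [0.6, -0.1, 1.0]
grip_width: 0.0013
grip_force: 0.0
```

>>> {"fn": "send_rows", "kwargs": {
  "moves": [0,0,0,-0.2,0,0,0,0,0,0,-0.4,0,0,0,0,0,0,-0.5,0,0,0,0,0,0,-0.5,0,0,0]
}}

```text
time: 3.45
position: [0.5786, -0.1418, 0.0476]
tool_rot: [0.787, 0.617, -0.0, -0.0]
ft_force: [-0.2, -0.3, 0.6]
grip_width: 0.0006
grip_force: 0.0
```

>>> {"fn": "send_rows", "kwargs": {
  "moves": [0,0,0,-0.15,0,0,0,0,0,0,-0.15,0,0,0]
}}

```text
time: 3.62
position: [0.5788, -0.1419, 0.0463]
tool_rot: [0.787, 0.617, -0.0, -0.0]
ft_force: [0.6, 0.2, 1.4]
grip_width: 0.0005
grip_force: 0.0
```

Run:
```python
from h import *
im,W,c=shot("wrist"); im2,W2,c2=shot("top"); s,Ws,_=shot("scene")
cv2.imwrite("pics/w2.png",np.vstack([np.hstack([cv2.resize(im[120:420,120:520],(400,300)),cv2.resize(im2[180:300,360:520],(400,300))]),cv2.resize(s[220:370,220:370],(300,300)).repeat(1,0) if 0 else cv2.resize(s[220:340,220:380],(800,300))[:, :800]]))
D=W2[...,:2]-[.5577,-.2107]; a=np.radians(-13.85); u=np.array([np.cos(a),np.sin(a)]); v=np.array([-u[1],u[0]])
m=(abs(W2[...,2]-.087)<.004)&(abs(D@u)<.12)&(abs(D@v)<.05)
print(m.sum(),np.percentile((D@u)[m],[3,50,97])); o=monitor.get_obs(); print(o["ft_force"],o["position"])
```

```text
Traceback (most recent call last):
IndexError: index -1 is out of bounds for axis 0 with size 0
```

View pics/w2.png

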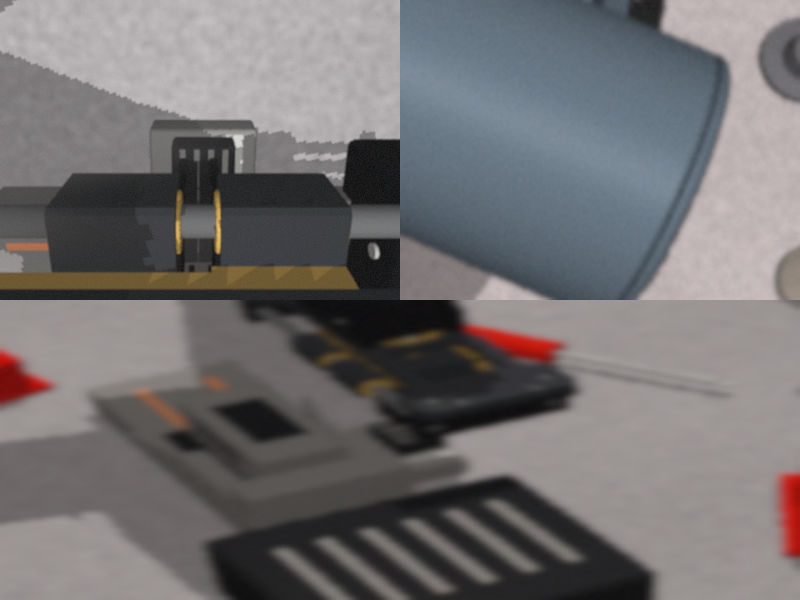

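The wrist half shows the fingers at about (197,200) in front of the black pad at (203,160). The reading of 1.4 N is too low for a press, so I'll check where the pad sits relative to the fingertips.

Run:
```python
from h import *
a=np.radians(-13.85); u=np.array([np.cos(a),np.sin(a)]); v=np.array([-u[1],u[0]])
im,W,c=shot("wrist"); o=monitor.get_obs(); g=cv2.cvtColor(im,cv2.COLOR_BGR2GRAY)
D=W[...,:2]-[.5577,-.2107]; X,Y,Z=D@u,D@v,W[...,2]
d=np.array(o["position"][:2])-[.5577,-.2107]; print("tcp",d@u*1e3,d@v*1e3,o["position"][2],o["ft_force"])
for col in (300,318,335):
    for r in range(228,330,5): print(col,r,np.round([X[r,col]*1e3,Y[r,col]*1e3,Z[r,col]*1e3],1),g[r,col])
s,Ws,_=shot("scene"); D=Ws[...,:2]-[.5577,-.2107]; m=(abs(Ws[...,2]-.087)<.004)&(abs(D@u)<.12)&(abs(D@v)<.03); print("pack x",m.sum(),np.percentile((D@u)[m],[3,50,97]))
```

```text
tcp 4.184477033586274 71.8154004397658 0.04656999228157177 [ 0.15046203  0.41896366 -0.46469628]
300 228 [-6.8 91.7  3.4] 181
300 233 [-7.  87.9  1.2] 184
300 238 [-7.  84.9  2.1] 125
300 243 [-6.5 84.5 11.7] 78
300 248 [-6.1 84.6 21.6] 84
300 253 [-6.  82.2 23.6] 114
300 258 [-5.7 81.4 29.9] 49
300 263 [-5.4 81.4 37.9] 51
300 268 [-5.3 79.2 39.7] 65
300 273 [-5.2 77.1 41.6] 110
300 278 [-5.2 74.6 42.4] 81
300 283 [-4.1 81.1 64. ] 39
300 288 [-3.8 81.2 70. ] 36
300 293 [-3.6 81.3 75.7] 32
300 298 [-3.3 81.2 80.3] 30
300 303 [-3.1 81.4 85.4] 36
300 308 [-2.9 81.3 89.6] 30
300 313 [-1.000e-01  1.062e+02  1.410e+02] 93
300 318 [1.000e-01 1.070e+02 1.448e+02] 102
300 323 [1.000e-01 1.059e+02 1.452e+02] 101
300 328 [  0.  104.1 144.4] 92
318 228 [ 4.3 91.1  1.3] 182
318 233 [ 4.3 88.   1.7] 182
318 238 [ 4.3 84.4  0.6] 178
318 243 [ 4.3 84.1 10.4] 85
318 248 [ 4.3 84.3 20.7] 82
318 253 [ 4.3 82.1 23.3] 114
318 258 [ 4.3 81.7 30.8] 54
318 263 [ 4.3 81.8 39. ] 46
318 268 [ 4.3 80.  41.9] 60
318 273 [ 4.3 77.6 42.8] 106
318 278 [ 4.3 74.7 42.6] 107
318 283 [ 4.3 79.8 61.1] 68
318 288 [ 4.3 8
[... 195 characters left out ...]
65.6 73.5] 54
318 328 [  4.3 102.8 142.1] 79
335 228 [14.9 90.9  0.5] 182
335 233 [14.9 88.   1.5] 177
335 238 [14.9 84.7  1.4] 174
335 243 [14.5 84.3 11. ] 83
335 248 [14.1 84.2 20.4] 93
335 253 [14.  82.2 23.7] 156
335 258 [13.7 81.1 29.2] 48
335 263 [13.3 81.4 38. ] 46
335 268 [13.2 80.1 42.1] 47
335 273 [13.2 77.4 42.3] 50
335 278 [13.3 74.1 41.2] 37
335 283 [12.1 81.5 65. ] 29
335 288 [11.9 81.2 70. ] 32
335 293 [11.7 81.1 75.1] 23
335 298 [11.4 81.5 80.9] 20
335 303 [11.2 81.1 84.8] 17
335 308 [11.  81.4 89.8] 27
335 313 [  8.3 106.9 142.3] 100
335 318 [  8.3 106.1 143.1] 108
335 323 [  8.2 106.2 145.8] 109
335 328 [  8.2 104.7 145.4] 94
pack x 583 [-0.04066038  0.00462875  0.04438862]
```

The pad top still reads z≈42 mm and isn't depressed, so the fingers haven't made contact. I'll check the overhang and keep descending by force.

```bash
python3 -c "
from rig import robot
for a in dir(robot):
    if a[0]!='_': print(a, getattr(robot,a))"
```

```text
Unreachable <class 'rig.Unreachable'>
finger_overhang 0.014
```

>>> {"fn": "send_rows", "kwargs": {
  "moves": [0,0,0,-0.1,0,0,0,0,0,0,-0.2,0,0,0,0,0,0,-0.2,0,0,0]
}}

```text
time: 4.12
position: [0.5788, -0.1419, 0.0444]
tool_rot: [0.787, 0.617, -0.0, -0.0]
ft_force: [-0.1, 0.7, -0.0]
grip_width: 0.0006
grip_force: 0.0
```

Run:
```python
from h import *
im,W,c=shot("wrist"); s,Ws,_=shot("scene"); o=monitor.get_obs(); print(o["position"],o["ft_force"],o["joint_torque"])
cv2.imwrite("pics/w3.png",np.hstack([cv2.resize(im[225:345,260:380],(400,400),interpolation=cv2.INTER_CUBIC),cv2.resize(s[220:320,230:330],(400,400),interpolation=cv2.INTER_CUBIC)]))
np.save("w3.npy",W)
```

```text
[ 0.57887345 -0.14192241  0.04446974] [ 0.88823938  0.66220516 -0.70503441] [ 1.10581368e-05 -4.53541911e+01 -1.09762511e+01  4.83874313e-02
  5.21300454e-02 -5.97832218e-05]
```

View pics/w3.png

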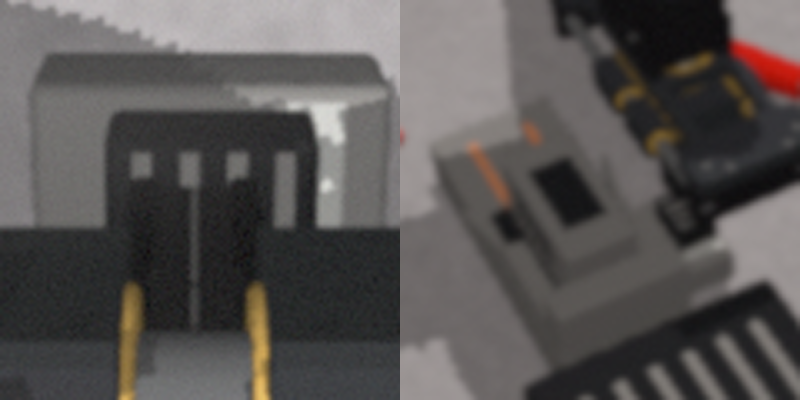

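Run:
```python
from h import *
a=np.radians(-13.85); u=np.array([np.cos(a),np.sin(a)]); v=np.array([-u[1],u[0]])
W=np.load("w3.npy"); D=W[...,:2]-[.5577,-.2107]; X,Y,Z=D@u*1e3,D@v*1e3,W[...,2]*1e3
for c in (296,306,312,326,332,347): print(c,[tuple(np.round([X[r,c],Y[r,c],Z[r,c]]).astype(int).tolist()) for r in range(262,294,2)])
```

```text
296 [(-8, 82, 35), (-8, 81, 37), (-7, 81, 40), (-7, 81, 41), (-7, 80, 42), (-7, 78, 41), (-7, 77, 42), (-7, 76, 42), (-7, 75, 41), (-7, 74, 42), (-7, 74, 43), (-7, 72, 43), (-7, 71, 42), (-8, 69, 41), (-7, 69, 42), (-8, 67, 42)]
306 [(-2, 81, 34), (-2, 81, 37), (-2, 81, 40), (-2, 81, 41), (-2, 80, 42), (-2, 79, 42), (-2, 78, 42), (-2, 76, 41), (-2, 75, 40), (-2, 81, 59), (-2, 81, 61), (-1, 81, 63), (-1, 81, 66), (-1, 82, 69), (-1, 81, 70), (-1, 82, 73)]
312 [(1, 81, 34), (1, 81, 37), (1, 82, 41), (1, 80, 41), (1, 80, 41), (1, 78, 41), (1, 77, 41), (1, 76, 42), (1, 76, 43), (1, 74, 42), (1, 80, 58), (1, 80, 60), (1, 79, 62), (1, 80, 65), (1, 80, 66), (1, 80, 69)]
326 [(8, 82, 35), (8, 81, 37), (8, 81, 40), (8, 81, 41), (8, 79, 41), (8, 79, 42), (8, 77, 42), (8, 77, 42), (8, 75, 42), (8, 74, 41), (8, 80, 58), (8, 80, 61), (8, 80, 63), (8, 80, 65), (8, 80, 66), (8, 80, 70)]
332 [(12, 82, 35), (11, 82, 38), (11, 81, 40), (11, 80, 40), (11, 80, 42), (11, 79, 42), (11, 78, 43), (11, 77, 43), (11, 81, 56), (11, 81, 59), (11, 82, 62), (11, 81, 64), (10, 82, 66), (10, 81, 68), (10, 81, 71), (10, 81, 71)]
347 [(20, 82, 35), (19, 81, 37), (19, 82, 41), (19, 80, 41), (19, 79, 41), (19, 79, 42), (19, 78, 42), (19, 76, 42), (19, 76, 42), (19, 75, 43), (19, 73, 42), (19, 72, 42), (19, 71, 42), (19, 70, 42), (19, 69, 42), (19, 68, 42)]
```

The fingertips read z≈56 mm with the TCP at 44 mm, and the paddle is still up at 41 mm. In practice the tips sit higher than the stated overhang, so I'm continuing down by feel.

>>> {"fn": "send_rows", "kwargs": {
  "moves": [0,0,0,-0.3,0,0,0,0,0,0,-0.6,0,0,0,0,0,0,-0.9,0,0,0,0,0,0,-0.9,0,0,0]
}}

```text
time: 4.55
position: [0.5784, -0.1417, 0.0347]
tool_rot: [0.787, 0.617, -0.0, -0.001]
ft_force: [0.4, 0.2, -0.3]
grip_width: 0.0004
grip_force: 0.0
```

>>> {"fn": "send_rows", "kwargs": {
  "moves": [0,0,0,-0.2,0,0,0,0,0,0,-0.4,0,0,0,0,0,0,-0.6,0,0,0,0,0,0,-0.7,0,0,0]
}}

```text
time: 4.88
position: [0.579, -0.1419, 0.0287]
tool_rot: [0.787, 0.617, 0.0, 0.0]
ft_force: [-0.4, 0.1, 5.0]
grip_width: 0.0005
grip_force: 2.5
```

Contact: 5 N at TCP 28.7 mm. I'm pressing about 6.5 mm further.

>>> {"fn": "send_rows", "kwargs": {
  "moves": [0,0,0,-0.1,0,0,0,0,0,0,-0.2,0,0,0,0,0,0,-0.3,0,0,0]
}}

```text
time: 5.13
position: [0.579, -0.142, 0.0262]
tool_rot: [0.787, 0.617, 0.0, 0.0]
ft_force: [-1.2, 0.9, 5.6]
grip_width: 0.0005
grip_force: 3.0
```

>>> {"fn": "send_rows", "kwargs": {
  "moves": [0,0,0,-0.1,0,0,0,0,0,0,-0.2,0,0,0,0,0,0,-0.3,0,0,0]
}}

```text
time: 5.38
position: [0.5791, -0.142, 0.0232]
tool_rot: [0.787, 0.617, 0.0, 0.0]
ft_force: [-2.4, 0.7, 5.9]
grip_width: 0.0007
grip_force: 2.9
```

Run:
```python
from h import *
a=np.radians(-13.85); u=np.array([np.cos(a),np.sin(a)]); v=np.array([-u[1],u[0]])
Ws=shot("scene")[1]; D=Ws[...,:2]-[.5577,-.2107]; m=(abs(Ws[...,2]-.087)<.004)&(abs(D@u)<.12)&(abs(D@v)<.03); print("pack x",m.sum(),np.percentile((D@u)[m],[3,50,97]))
```

```text
pack x 575 [-0.05983459 -0.01445492  0.02578307]
```

The pack sprang back: its x is now about -17 mm, and the force stayed at or below 6 N. Next I lift, turn 90°, open and go over the pack.

>>> {"fn": "send_rows", "kwargs": {
  "moves": [0,0,0,2,0,0,0,0,0,0,5.5,0,0,0,1,0,0,9,0,0,0.12,1,-0.6,-0.8,11,0,0,0.24,1,-1.2,-1.6,13,0,0,0.36]
}}

```text
time: 5.85
position: [0.5675, -0.158, 0.1544]
tool_rot: [0.661, 0.75, 0.0, 0.001]
ft_force: [-0.2, 0.4, -0.7]
grip_width: 0.0129
grip_force: 0.0
```

>>> {"fn": "send_rows", "kwargs": {
  "moves": [1,-0.5,-1,0,0,0,0.12,1,-1,-2,0,0,0,0.24,1,-1.5,-3,0,0,0,0.36,1,-2,-4,0,0,0,0.48,1,-2.6,-4.9,0,0,0,0.6]
}}

```text
time: 6.27
position: [0.5408, -0.2076, 0.1525]
tool_rot: [0.41, 0.912, -0.0, 0.0]
ft_force: [0.8, 0.4, 0.1]
grip_width: 0.0458
grip_force: 0.0
```

>>> {"fn": "send_rows", "kwargs": {
  "moves": [1,0,0,0,0,0,0.12,1,0,0,0,0,0,0.24,1,0,0,0,0,0,0.36,1,0,0,0,0,0,0.48,1,0,0,0,0,0,0.61]
}}

```text
time: 6.68
position: [0.5407, -0.207, 0.1523]
tool_rot: [0.12, 0.993, 0.0, -0.0]
ft_force: [0.0, 0.3, 0.2]
grip_width: 0.0789
grip_force: 0.0
```

Run:
```python
from h import *
o=monitor.get_obs(); print(o["position"],o["tool_rot"],o["grip_width"],o["q"])
t=R.from_quat(o["tool_rot"]).as_matrix()[:,1]; print("tool y deg",np.degrees(np.arctan2(t[1],t[0])))
im,W,c=shot("wrist","w4.png"); np.save("w4.npy",W)
a=np.radians(-13.85); u=np.array([np.cos(a),np.sin(a)]); v=np.array([-u[1],u[0]])
D=W[...,:2]-[.5577,-.2107]; X,Y=D@u,D@v
m=(abs(W[...,2]-.088)<.003)&(abs(X)<.09)&(abs(Y)<.04); print("top",m.sum(),np.percentile(X[m],[2,50,98]),np.percentile(Y[m],[2,50,98]),W[...,2][m].mean(),cv2.minAreaRect((W[m][:,:2]*1e3).astype(np.float32)))
m=(abs(W[...,2]-.036)<.004); print("deck z",np.median(W[...,2][m&(abs(Y)<.02)&(X<-.06)]))
print(stripes(im,W,(-.3,-.1)))
```

```text
[ 0.5407002  -0.20695762  0.15226301] [ 1.20207238e-01  9.92748803e-01  6.82903122e-05 -1.69495703e-04] 0.07886872045907208 [-5.58463518e-01  5.41336893e-01  1.60871193e+00 -2.39831990e-05
  9.91908755e-01 -1.88824945e+00]
tool y deg 76.19187273870283
top 7774 [-0.06301587 -0.02397753  0.02203788] [-0.02261122 -0.00199505  0.01914593] 0.08920347588507649 ((538.301025390625, -207.7591552734375), (44.08070755004883, 89.5656967163086), 76.14485931396484)
deck z 0.036604695401502185
[[-1.47050648e+01  4.69068378e-01 -2.08795786e-01 -2.15984578e-02
   2.24744326e-02  3.56000000e+02]
 [-1.40376282e+01  4.77813751e-01 -1.73942819e-01 -2.17372261e-02
   2.22952072e-02  3.54000000e+02]]
```

View pics/w4.png

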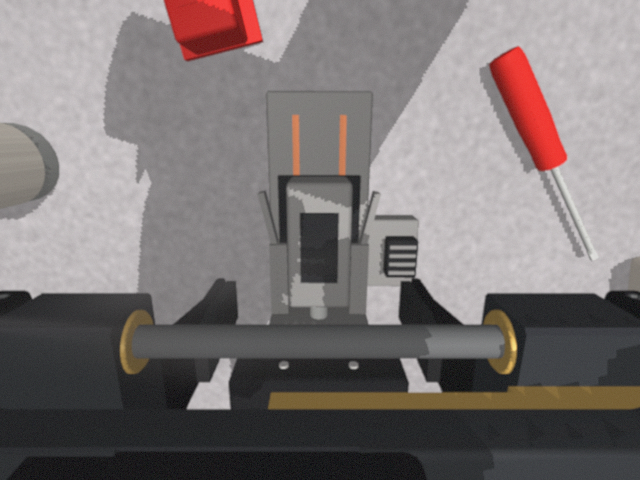

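The pack sits on the charger centred at (320,245) in the picture, and the wrist measurement puts its centre at (0.5383,-0.2078), yaw -13.9°. I'm checking the true fingertip height in the same frame.

Run:
```python
from h import *
W=np.load("w4.npy"); p=np.array([.5407,-.207,.1523]); a=np.radians(-13.86); u=np.array([np.cos(a),np.sin(a)]); v=np.array([-u[1],u[0]])
D=W[...,:2]-p[:2]; X,Y,Z=D@u*1e3,D@v*1e3,(W[...,2]-p[2])*1e3
for r in (285,300,320,350,375): print(r,[(c,*np.round([X[r,c],Y[r,c],Z[r,c]]).astype(int).tolist()) for c in list(range(180,244,7))+list(range(400,460,8))])
m=(abs(X)<25)&(abs(Y)>25)&(abs(Y)<70)&(Z>-40); print([np.percentile(q[m],[0,2,50]) for q in(Z,X,abs(Y))])
```

```text
285 [(180, 63, -135, -151), (187, 64, -129, -152), (194, 63, -121, -150), (201, 63, -115, -150), (208, 63, -108, -150), (215, -11, -49, 20), (222, -10, -46, 18), (229, -10, -43, 17), (236, 64, -81, -152), (243, 64, -74, -151), (400, -8, 38, 13), (408, -10, 41, 17), (416, -11, 44, 19), (424, 63, 101, -150), (432, 63, 109, -152), (440, 64, 117, -152), (448, 63, 124, -151), (456, 63, 132, -151)]
300 [(180, 79, -137, -151), (187, 79, -130, -150), (194, 80, -123, -152), (201, -11, -50, 36), (208, -11, -47, 37), (215, -10, -45, 33), (222, -9, -42, 33), (229, -6, -41, 25), (236, -1, -41, 15), (243, 80, -75, -152), (400, -1, 38, 15), (408, -7, 38, 28), (416, -9, 40, 33), (424, -11, 43, 35), (432, -11, 46, 36), (440, 79, 118, -151), (448, 79, 126, -151), (456, 79, 133, -150)]
320 [(180, -11, -53, 53), (187, -11, -50, 53), (194, -10, -48, 52), (201, -9, -46, 50), (208, -10, -43, 50), (215, -9, -41, 48), (222, -2, -42, 37), (229, 2, -41, 28), (236, 9, -41, 16), (243, 101, -76, -151), (400, 9, 38, 17), (408, 1, 38, 31), (416, -4, 39, 40), (424, -9, 39, 49), (432, -9, 42, 49), (440, -12, 44, 54),
[... 253 characters left out ...]
-19, 100), (400, -29, 18, 100), (408, -29, 20, 100), (416, -29, 21, 100), (424, -29, 23, 100), (432, -28, 26, 98), (440, -28, 27, 99), (448, -29, 29, 100), (456, -29, 31, 100)]
375 [(180, -3, -46, 74), (187, 2, -46, 68), (194, 5, -46, 63), (201, 7, -44, 60), (208, 7, -42, 61), (215, 166, -109, -151), (222, 165, -102, -151), (229, 165, -95, -151), (236, 114, -69, -82), (243, 114, -63, -83), (400, 115, 67, -84), (408, 165, 92, -150), (416, 165, 101, -151), (424, 9, 38, 58), (432, 7, 40, 60), (440, 6, 43, 62), (448, 1, 43, 69), (456, -4, 43, 75)]
[array([ 10.74478006,  20.16501325, 108.12299357]), array([-24.99995634, -24.95190539, -22.83915235]), array([25.00104657, 26.28156925, 44.79171089])]
```

The tips really stand about 11 mm above the reported TCP, so a reported z of 0.044 puts them at 55 mm, just above the lips. The fingers are already centred on the pack, so I'm descending and closing.

>>> {"fn": "send_rows", "kwargs": {
  "moves": [1,0,0,-3,0,0,0,1,0,0,-6,0,0,0,1,0,0,-9,0,0,0,1,0,0,-10.5,0,0,0,0.4,0,0,-10.8,0,0,0],
  "grip_force": 25
}}

```text
time: 7.15
position: [0.5386, -0.2056, 0.0412]
tool_rot: [0.124, 0.992, 0.001, -0.003]
ft_force: [-0.3, 0.7, 0.1]
grip_width: 0.0845
grip_force: 0.0
```

>>> {"fn": "send_rows", "kwargs": {
  "moves": [0.3,0,0,0,0,0,0,0.3,0,0,0,0,0,0,0.3,0,0,0,0,0,0,0.3,0,0,0,0,0,0,0.3,0,0,0,0,0,0]
}}

```text
time: 7.57
position: [0.5417, -0.2074, 0.0458]
tool_rot: [0.123, 0.992, -0.001, 0.001]
ft_force: [0.1, -0.7, 0.0]
grip_width: 0.0552
grip_force: 0.0
```

>>> {"fn": "send_rows", "kwargs": {
  "moves": [0.3,0,0,0,0,0,0,0.3,0,0,0,0,0,0,0.3,0,0,0,0,0,0]
}}

```text
time: 7.82
position: [0.5412, -0.207, 0.0453]
tool_rot: [0.123, 0.992, -0.0, 0.0]
ft_force: [-0.7, 0.8, 5.0]
grip_width: 0.0436
grip_force: 25.0
```

>>> {"fn": "send_rows", "kwargs": {
  "moves": [0.3,-0.97,0.24,0,0,0,0,0.3,-1.94,0.48,0,0,0,0,0.3,-2.91,0.72,0,0,0,0]
}}

```text
time: 8.07
position: [0.513, -0.2005, 0.0451]
tool_rot: [0.123, 0.992, -0.001, 0.002]
ft_force: [1.4, -0.9, 1.5]
grip_width: 0.0436
grip_force: 25.0
```

>>> {"fn": "send_rows", "kwargs": {
  "moves": [0.3,-1.5,0.37,0,0,0,0,0.3,-3,0.74,0,0,0,0,0.3,-3.3,0.81,0,0,0,0,0.3,-3.3,0.81,0,0,0,0]
}}

```text
time: 8.4
position: [0.4774, -0.1909, 0.0447]
tool_rot: [0.123, 0.992, 0.001, -0.001]
ft_force: [-1.8, 1.6, 2.3]
grip_width: 0.0436
grip_force: 25.0
```

>>> {"fn": "send_rows", "kwargs": {
  "moves": [0.3,0,0,2,0,0,0,0.3,0,0,5,0,0,0,0.3,0,3,7,0,0,0.03,0.3,0.2,7,7,0,0,0.06,0.3,0.4,11,7,0,0,0.09]
}}

```text
time: 8.82
position: [0.4848, -0.082, 0.1156]
tool_rot: [0.079, 0.997, -0.001, 0.002]
ft_force: [0.8, 0.6, -3.8]
grip_width: 0.0438
grip_force: 25.0
```

>>> {"fn": "send_rows", "kwargs": {
  "moves": [0.3,0.1,4,0,0,0,0.03,0.3,0.2,8,0,0,0,0.054,0.3,0.3,12,0,0,0,0.054,0.3,0.4,16,0,0,0,0.054,0.3,0.5,20,0,0,0,0.054]
}}

```text
time: 9.23
position: [0.488, 0.1205, 0.114]
tool_rot: [0.051, 0.999, -0.0, -0.0]
ft_force: [0.7, 0.5, -3.4]
grip_width: 0.0441
grip_force: 25.0
```

>>> {"fn": "send_rows", "kwargs": {
  "moves": [0.3,0.1,4,0,0,0,0,0.3,0.2,8,0,0,0,0,0.3,0.2,9.1,0,0,0,0,0.3,0.2,9.1,0,0,0,0]
}}

```text
time: 9.57
position: [0.49, 0.2129, 0.1139]
tool_rot: [0.049, 0.999, 0.0, 0.0]
ft_force: [0.1, -0.2, -3.4]
grip_width: 0.0439
grip_force: 25.0
```

Run:
```python
from h import *
np.set_printoptions(precision=4,suppress=True)
o=monitor.get_obs(); print(o["time"],o["position"],o["ft_force"])
t=R.from_quat(o["tool_rot"]).as_matrix()[:,1]; print("tool y deg",np.degrees(np.arctan2(t[1],t[0])))
im,W,c=shot("wrist","w5.png"); np.save("w5.npy",W)
print(stripes(im,W,(.1,.3)))
p=o["position"]; a=np.radians(-5.6); u=np.array([np.cos(a),np.sin(a)]); v=np.array([-u[1],u[0]])
D=W[...,:2]-p[:2]; X,Y,Z=D@u,D@v,W[...,2]
m=(abs(Z-p[2]-.0435)<.006)&(abs(X)<.07)&(abs(Y)<.04); q=W[m]; print("pack top",m.sum(),np.percentile(X[m],[2,98]),np.percentile(Y[m],[2,50,98]),q[:,2].mean(),cv2.minAreaRect((q[:,:2]*1e3).astype(np.float32)))
```

```text
9.5667 [0.49   0.2129 0.1139] [ 0.1148 -0.1512 -3.4214]
tool y deg 84.40857473620275
[[-66.9894   0.4508   0.1939  -0.0025   0.0025  39.    ]
 [-89.1324   0.4542   0.2296  -0.0022   0.0023  34.    ]]
pack top 16492 [-0.0471  0.0262] [-0.0255 -0.0019  0.0226] 0.15765254201309714 ((480.63360595703125, 212.3004913330078), (68.45238494873047, 77.96868133544922), 85.73368072509766)
```

View pics/w5.png

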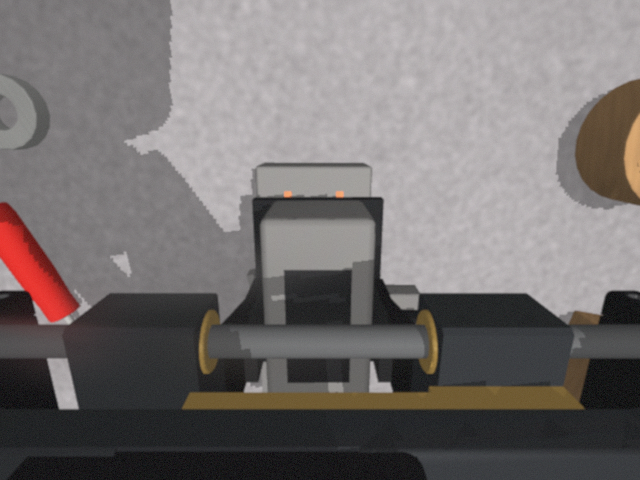

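The wrist view shows the rail front under the pack, with stripe ends at (288,195) and (340,195). The pack is about 3.3 mm too far to +y, so I'm correcting that and lowering.

>>> {"fn": "send_rows", "kwargs": {
  "moves": [0.3,0,-0.33,-2,0,0,0,0.3,0,-0.33,-4,0,0,0,0.3,0,-0.33,-6,0,0,0,0.3,0,-0.33,-6.6,0,0,0,0.3,0,-0.33,-6.8,0,0,0]
}}

```text
time: 10.03
position: [0.4889, 0.2047, 0.045]
tool_rot: [0.052, 0.999, -0.0, -0.002]
ft_force: [-1.5, 1.2, -1.7]
grip_width: 0.0436
grip_force: 25.0
```

>>> {"fn": "send_rows", "kwargs": {
  "moves": [0.3,0,0,0,0,0,0,0.3,0,0,0,0,0,0]
}}

```text
time: 10.2
position: [0.4906, 0.2054, 0.0471]
tool_rot: [0.052, 0.999, -0.0, 0.001]
ft_force: [0.6, 0.1, -3.8]
grip_width: 0.0436
grip_force: 25.0
```

>>> {"fn": "send_rows", "kwargs": {
  "moves": [0.3,0,0.35,0,0,0,0,0.3,0,0.35,-0.1,0,0,0,0.3,0,0.35,-0.1,0,0,0,0.3,0,0.35,-0.1,0,0,0]
}}

```text
time: 10.53
position: [0.49, 0.2097, 0.046]
tool_rot: [0.051, 0.999, 0.0, 0.0]
ft_force: [-0.3, 0.1, -2.7]
grip_width: 0.044
grip_force: 25.0
```

>>> {"fn": "send_rows", "kwargs": {
  "moves": [0.3,0,0,-0.07,0,0,0,0.3,0,0,-0.07,0,0,0,0.3,0,0,-0.07,0,0,0]
}}

```text
time: 10.78
position: [0.49, 0.2096, 0.0451]
tool_rot: [0.051, 0.999, 0.0, 0.0]
ft_force: [-0.4, -0.2, -1.8]
grip_width: 0.0436
grip_force: 25.0
```

The pack is resting on the deck. Sliding in, with a force check at each step.

>>> {"fn": "send_rows", "kwargs": {
  "moves": [0.3,0.8,-0.08,-0.03,0,0,0,0.3,1.6,-0.16,-0.03,0,0,0,0.3,2.2,-0.215,-0.03,0,0,0,0.3,2.2,-0.215,-0.03,0,0,0]
}}

```text
time: 11.12
position: [0.5152, 0.2073, 0.045]
tool_rot: [0.052, 0.999, 0.0, 0.002]
ft_force: [1.7, -0.4, 2.0]
grip_width: 0.0438
grip_force: 25.0
```

>>> {"fn": "send_rows", "kwargs": {
  "moves": [0.3,0.5,-0.05,0,0,0,0,0.3,1,-0.1,0,0,0,0,0.3,1.5,-0.147,0,0,0,0,0.3,1.5,-0.147,0,0,0,0]
}}

```text
time: 11.45
position: [0.5276, 0.2058, 0.0447]
tool_rot: [0.051, 0.999, 0.0, 0.0]
ft_force: [-1.9, 0.7, 3.9]
grip_width: 0.0438
grip_force: 25.0
```

>>> {"fn": "send_rows", "kwargs": {
  "moves": [0.3,0.4,-0.04,0.03,0,0,0,0.3,0.8,-0.08,0.03,0,0,0,0.3,0.8,-0.08,0.03,0,0,0]
}}

```text
time: 11.7
position: [0.5347, 0.2051, 0.0447]
tool_rot: [0.051, 0.999, -0.0, -0.0]
ft_force: [-3.0, 0.8, 3.1]
grip_width: 0.0438
grip_force: 25.0
```

>>> {"fn": "send_rows", "kwargs": {
  "moves": [0.3,0.4,-0.04,0,0,0,0,0.3,0.8,-0.08,0,0,0,0,0.3,0.8,-0.08,0,0,0,0]
}}

```text
time: 11.95
position: [0.5444, 0.2045, 0.0451]
tool_rot: [0.051, 0.999, 0.0, 0.002]
ft_force: [-0.6, 0.1, 0.9]
grip_width: 0.0438
grip_force: 25.0
```

>>> {"fn": "send_rows", "kwargs": {
  "moves": [0.3,0.3,-0.03,0,0,0,0,0.3,0.5,-0.05,0,0,0,0,0.3,0.5,-0.05,0,0,0,0]
}}

```text
time: 12.2
position: [0.5459, 0.2041, 0.0447]
tool_rot: [0.051, 0.999, -0.0, -0.002]
ft_force: [-6.8, 1.7, 5.2]
grip_width: 0.044
grip_force: 25.0
```

>>> {"fn": "send_rows", "kwargs": {
  "moves": [0.3,0.2,-0.02,0,0,0,0,0.3,0.4,-0.04,0,0,0,0,0.3,0.4,-0.04,0,0,0,0]
}}

```text
time: 12.45
position: [0.5487, 0.2038, 0.0446]
tool_rot: [0.051, 0.999, -0.0, -0.003]
ft_force: [-8.0, 1.8, 5.9]
grip_width: 0.0436
grip_force: 25.0
```

>>> {"fn": "send_rows", "kwargs": {
  "moves": [0.3,0.2,-0.02,0.03,0,0,0,0.3,0.3,-0.03,0.03,0,0,0,0.3,0.3,-0.03,0.03,0,0,0],
  "grip_force": 35
}}

```text
time: 12.7
position: [0.5509, 0.2036, 0.0446]
tool_rot: [0.051, 0.999, -0.0, -0.004]
ft_force: [-8.5, 1.9, 5.2]
grip_width: 0.0442
grip_force: 35.0
```

>>> {"fn": "send_rows", "kwargs": {
  "moves": [0.3,0.2,-0.02,0,0,0,0,0.3,0.3,-0.03,0,0,0,0,0.3,0.3,-0.03,0,0,0,0]
}}

```text
time: 12.95
position: [0.5533, 0.2033, 0.0446]
tool_rot: [0.051, 0.999, -0.0, -0.005]
ft_force: [-9.4, 2.4, 6.1]
grip_width: 0.0442
grip_force: 35.0
```

>>> {"fn": "send_rows", "kwargs": {
  "moves": [0.3,0.15,-0.015,0,0,0,0,0.3,0.3,-0.03,0,0,0,0,0.3,0.3,-0.03,0,0,0,0]
}}

```text
time: 13.2
position: [0.5558, 0.203, 0.0445]
tool_rot: [0.051, 0.999, -0.0, -0.005]
ft_force: [-9.7, 3.3, 7.1]
grip_width: 0.0437
grip_force: 35.0
```

>>> {"fn": "send_rows", "kwargs": {
  "moves": [0.3,0.15,-0.015,0,0,0,0,0.3,0.25,-0.025,0,0,0,0,0.3,0.25,-0.025,0,0,0,0]
}}

```text
time: 13.45
position: [0.5577, 0.2028, 0.0445]
tool_rot: [0.051, 0.999, -0.0, -0.006]
ft_force: [-10.7, 3.3, 7.4]
grip_width: 0.0435
grip_force: 35.0
```

>>> {"fn": "send_rows", "kwargs": {
  "moves": [0.3,0.1,-0.01,0,0,0,0,0.3,0.2,-0.02,0,0,0,0,0.3,0.2,-0.02,0,0,0,0]
}}

```text
time: 13.7
position: [0.5592, 0.2026, 0.0445]
tool_rot: [0.051, 0.999, -0.0, -0.006]
ft_force: [-11.1, 3.3, 8.5]
grip_width: 0.0438
grip_force: 35.0
```

>>> {"fn": "send_rows", "kwargs": {
  "moves": [0.3,0.1,-0.01,0,0,0,0,0.3,0.2,-0.02,0,0,0,0,0.3,0.2,-0.02,0,0,0,0]
}}

```text
time: 13.95
position: [0.5607, 0.2025, 0.0445]
tool_rot: [0.051, 0.999, -0.0, -0.007]
ft_force: [-13.5, 3.0, 8.6]
grip_width: 0.0439
grip_force: 35.0
```

>>> {"fn": "send_rows", "kwargs": {
  "moves": [0.3,0.1,-0.01,0,0,0,0,0.3,0.15,-0.015,0,0,0,0,0.3,0.15,-0.015,0,0,0,0]
}}

```text
time: 14.2
position: [0.5617, 0.2024, 0.0445]
tool_rot: [0.051, 0.999, -0.0, -0.007]
ft_force: [-14.2, 2.9, 8.6]
grip_width: 0.0438
grip_force: 35.0
```

```bash
cat > chk.py <<'E'
from h import *
o=monitor.get_obs(); p=o["position"]; print(o["time"],p,o["ft_force"])
a=np.radians(-5.6); u=np.array([np.cos(a),np.sin(a)]); v=np.array([-u[1],u[0]])
for n in ("wrist","scene"):
    im,W,c=shot(n,n+"_%d.png"%(o["time"]*100)); D=W[...,:2]-[.5596,.2027]; X,Y,Z=D@u*1e3,D@v*1e3,W[...,2]*1e3
    m=(abs(Z-88)<4)&(abs(X)<70)&(abs(Y)<22); print(n,"pack top",m.sum(),np.percentile(X[m],[1,99]) if m.any() else "")
    m=(abs(Z-41)<8)&(abs(X)<35)&(abs(Y-70)<12)&(cv2.cvtColor(im,cv2.COLOR_BGR2GRAY)<90); print("paddle z",m.sum(),np.percentile(Z[m],[20,50,80]) if m.any() else "", np.percentile(X[m],[3,97]) if m.any() else "")
E
python3 chk.py
```

```text
14.2 [0.56172853 0.20235432 0.04451001] [-14.17536306   2.881365     8.58097184]
wrist pack top 15160 [-44.75078122  29.72601383]
paddle z 1230 [40.29904021 41.20054197 41.80717061] [-14.2837422    5.49989796]
scene pack top 162 [ 2.33595188 46.28529202]
paddle z 31 [37.69965508 39.42187637 41.5633352 ] [-9.20544568 20.08177989]
```

The paddle reads fully up, so the catch may have clicked. I'll test it by easing back while still gripping.

>>> {"fn": "send_rows", "kwargs": {
  "moves": [0.3,-0.2,0.02,0,0,0,0,0.3,-0.4,0.04,0,0,0,0,0.3,-0.5,0.05,0,0,0,0,0.3,-0.5,0.05,0,0,0,0]
}}

```text
time: 14.63
position: [0.5589, 0.2027, 0.0445]
tool_rot: [0.051, 0.999, -0.0, -0.005]
ft_force: [-9.3, 3.0, 6.3]
grip_width: 0.0442
grip_force: 35.0
```

```bash
python3 chk.py
```

```text
14.6333 [0.55893206 0.20271209 0.04449251] [-9.31212194  2.95853986  6.33640428]
wrist pack top 15157 [-47.67470685  26.7657702 ]
paddle z 1015 [40.06006832 41.13224272 41.75755099] [-14.2725397    3.07737178]
scene pack top 156 [ 0.86752059 42.85391838]
paddle z 34 [37.88696367 39.75201928 41.09460399] [-7.73693378 17.72822828]
```

>>> {"fn": "send_rows", "kwargs": {
  "moves": [0.3,-0.15,0.015,0,0,0,0,0.3,-0.3,0.03,0,0,0,0,0.3,-0.3,0.03,0,0,0,0]
}}

```text
time: 14.98
position: [0.5587, 0.2028, 0.0445]
tool_rot: [0.051, 0.999, -0.0, -0.002]
ft_force: [-5.3, 1.3, 0.4]
grip_width: 0.0439
grip_force: 35.0
```

It stayed put at 0.5587 while the force fell, so the tooth is holding. I'm easing the remaining load, then opening.

>>> {"fn": "send_rows", "kwargs": {
  "moves": [0.3,-0.15,0.015,0,0,0,0,0.3,-0.3,0.03,0,0,0,0,0.3,-0.3,0.03,0,0,0,0]
}}

```text
time: 15.23
position: [0.5586, 0.2028, 0.0446]
tool_rot: [0.051, 0.999, 0.0, 0.001]
ft_force: [0.1, 1.3, -4.6]
grip_width: 0.0438
grip_force: 35.0
```

>>> {"fn": "send_rows", "kwargs": {
  "moves": [0.3,-0.1,0.01,0,0,0,0,0.3,-0.1,0.01,0,0,0,0,0.3,-0.1,0.01,0,0,0,0]
}}

```text
time: 15.48
position: [0.5584, 0.2028, 0.0448]
tool_rot: [0.051, 0.999, 0.0, 0.001]
ft_force: [2.8, 1.1, -9.6]
grip_width: 0.0434
grip_force: 35.0
```

>>> {"fn": "send_rows", "kwargs": {
  "moves": [0.3,0.1,-0.01,-0.03,0,0,0,0.6,0.1,-0.01,-0.03,0,0,0,0.8,0.1,-0.01,0,0,0,0,1,0.1,-0.01,0,0,0,0,1,0.1,-0.01,0,0,0,0]
}}

```text
time: 15.9
position: [0.5583, 0.2028, 0.0459]
tool_rot: [0.051, 0.999, 0.0, 0.001]
ft_force: [0.6, 0.1, -0.8]
grip_width: 0.0628
grip_force: 0.0
```

>>> {"fn": "send_rows", "kwargs": {
  "moves": [1,0,0,0,0,0,0,1,0,0,0,0,0,0,1,0,0,0.5,0,0,0,1,0,0,2,0,0,0,1,0,0,4,0,0,0]
}}

```text
time: 16.32
position: [0.5564, 0.2026, 0.0844]
tool_rot: [0.051, 0.999, -0.0, -0.002]
ft_force: [-0.9, 0.5, -0.3]
grip_width: 0.0864
grip_force: 0.0
```

>>> {"fn": "send_rows", "kwargs": {
  "moves": [1,0,0,3,0,0,0,1,0,0,6,0,0,0,1,-3,0,9,0,0,0,1,-6,0,9,0,0,0,1,-6,0,9,0,0,0]
}}

```text
time: 16.73
position: [0.4915, 0.2028, 0.1767]
tool_rot: [0.051, 0.999, -0.0, -0.003]
ft_force: [-1.3, -0.6, -0.7]
grip_width: 0.0873
grip_force: 0.0
```

```bash
python3 chk.py
python3 - <<'E'
import cv2,glob
f=sorted(glob.glob("pics/wrist_*.png"))[-1]; g=sorted(glob.glob("pics/scene_*.png"))[-1]
import numpy as np
cv2.imwrite("pics/fin.png",np.hstack([cv2.resize(cv2.imread(f),(400,300)),cv2.resize(cv2.imread(g)[150:300,330:530],(400,300))]))
E
```

```text
16.7333 [0.49145211 0.20284349 0.17674443] [-1.29195701 -0.61406058 -0.74797668]
wrist pack top 3562 [-48.54822993  39.50323671]
paddle z 388 [40.30242679 41.26961309 41.83976424] [-14.30796101  17.26520705]
scene pack top 325 [-46.9506643   41.36037437]
paddle z 29 [38.25825306 39.7046414  41.06100302] [-7.5169491  17.31295266]
```

View pics/fin.png

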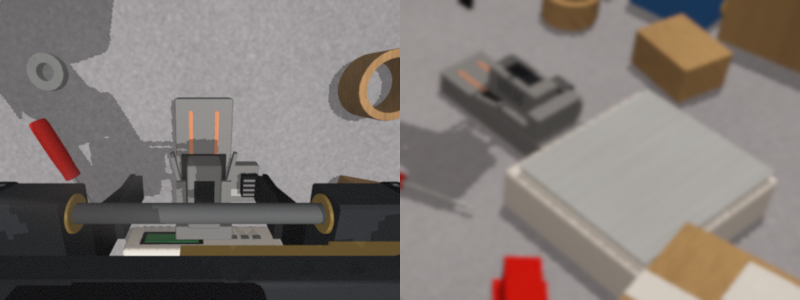

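The final view shows the pack on the scale rail at about (203,180) left and (520,75) right. It has stayed at x≈-4 mm since I let go, with the paddle up and nothing else disturbed. It's latched and the gripper is clear, so I'm handing in.

```bash
python3 -c "
from rig import workorder
print(workorder.hand_in())"
```

```text
the job is handed in; nothing more can be done
None
```

The pack is off the charger and latched home on the scale: it held when I pulled back on it, stayed put after I let go, and I handed the job in at about 17 s with the gripper clear.

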